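Make up two microscope kits

ROBOT

A 6-joint arm with a two-finger parallel gripper is mounted at the origin on the work surface. World frame = base frame: x ahead of the robot, y to its left, z up, the work surface at z = 0. Lengths are in mm, angles in rad, forces in N, time in s.
With the tool pointing down it reaches from about 300 to 775 mm from the base axis. Payload 14.6 kg.
Tool frame: the origin (TCP) lies on the front face of the gripper's body, between the roots of the fingers; the fingertips stand 97 mm ahead of it and the grasp point (between the pads) lies 78 mm ahead of it; z points along the fingers, y is the line along which they close (so a half turn about z gives the same grasp; the last joint's range is limited). The gripper opens to 94 mm and grips with 3 to 60 N. Pads are 16 mm wide; open, the fingers measure 119 mm over their backs; the gripper's body (75 mm by 177 mm) begins 78 mm behind the grasp point.
Start: joints at [-1.382, 0.3, 1.521, -0, 1.321, -0.067], TCP at [139.154, -532.096, 302.646] pointing down, gripper open.
Joint ranges: [-3.03, 3.03], [-0.79, 2.21], [0.23, 2.52], [-1.04, 4.18], [0, 3.07], [-2.55, 2.55]. Speed limits (rad/s): [2.22, 2.22, 2.57, 3.14, 3.14, 3.14].

INTERFACE

Orientations are given as [roll, pitch, yaw] about the fixed x, y, z axes, in that order (R = Rz(yaw) Ry(pitch) Rx(roll)).
In Python, from cell import * gives the robot as it stands.
- The arm moves only by the tool carry_out, never from a script. Its arguments are lists of equal length, an entry for each row: "slide": the shift along the world's x, y, z scaled (see below), a list of three; "dr": the turn, a rotation vector about the world's x, y, z scaled (see below), a list of three; "gripper": the opening in per cent of the stroke, from 0 (shut) to 100 (fully open). A call has 1 to 10 rows; each row is the pose to reach, as a shift and turn from the pose commanded when the call began, turning the shorter way round; what a row does not reach only later rows make up. The controller multiplies each number of a shift by 0.25 m and each number of a turn by 360 degrees. A row lasts 1/12 s, in which the tool goes at most 41.7 mm and 7.16 degrees, less where a joint would pass 70% of its speed; a pose out of reach is approached as far as the arm can. A call with a number of a shift or a turn outside -1 to 1 is refused whole. A call with a gripper value outside its range is refused whole. The fingers move at their own pace and stop on an object; "newtons" is the grip in N (left out, the last holds). Time passes only in rows, so rows that repeat a pose let the fingers close. It gives the time, the measured TCP pose, the force, the opening and the grip force at its end, in the units of the state.
- read_state(): the state, without advancing time (a new reading comes with each control period).
- camera(name): name is "side" or "top" or "wrist"; returns the picture (420x560x3 uint8, red, green, blue); there is no depth.
- camera_model(name): a dict with "vfov" (degrees; the focal length in pixels is half the picture's height over the tangent of half this angle, whatever the lens; pixels are square), "cx", "cy" (the principal point, pixels), "R" (3x3) and "t" (3): a world point X has camera coordinates R X + t. Camera axes: x right, y down, z forward; pixel columns grow to the right and rows downward; lengths in mm; the calibration is good to about 2 mm. A picture is of the moment at which its call begins: read the wrist's pose just before it. camera_model takes no time and is no camera call; for the wrist camera it gives the pose at the moment of the call.
- sign_off(): hands the job in; it is judged then, once.
The state is a dict: "clock": time; "joints": joint angles; "qd": joint speeds; "effort": joint torques, N m; "eef_pos": TCP position; "eef_rot": TCP orientation; "wrist_force": force on the tool from outside, world axes, zero at the start; "moment": the same for the moment, N m; "finger_gap": finger opening in mm; "finger_force": force on a finger pad.
Only numpy, scipy, OpenCV 4.12 (cv2) and the standard library are available. Lean on these libraries where they do the work, as an engineer would, in place of code of your own. Each camera call takes 0.05 s, during which the arm holds its last target. There are 200 camera calls.

TASK

Make up the two microscope kits. On the two-place tray stand the long objective at the tab end and the rock block at the far end; on the three-place tray stand the short objective at the tab end, the core plug in the middle and the eyepiece at the far end. Stand each upright, as it stands now, well centred on its white disc, set it down without dropping it, and leave the oil bottle, the lidded dish and the rock sample where they are.

Things in the scene. Friction and masses are not known exactly. Their poses are not given: they have to be found in the camera images.
- tray2: Fixed flat grey tray, two places in a row along its y: 136 mm long (y), 130 mm wide (x). Origin: centre of its underside, z up. Floor 4 mm above the bench, rim 4 mm thick, 9 mm high. A finger tab (50 mm wide, 4 mm high) sticks out 22 mm at the +y end: the tab end. Each place has a white disc, black edge, 48 mm across, centred at x = 0, y = +32 mm (tab end) and x = 0, y = -32 mm (far end).
- tray3: Fixed flat grey tray, three places in a row along its y: 200 mm long (y), 130 mm wide (x). Origin: centre of its underside, z up. Floor 4 mm above the bench, rim 4 mm thick, 9 mm high. A finger tab (50 mm wide, 4 mm high) sticks out 22 mm at the +y end: the tab end. Each place has a white disc, black edge, 48 mm across, centred at x = 0, y = +64 mm (tab end), y = 0 (middle) and y = -64 mm (far end).
- objective_long_mid (a point): The long objective: slender bare steel lens barrel standing upright, 28 mm across up to 46 mm, then tapering to a 15 mm nose; 64 mm high. Point: its centre, 32 mm above its foot; z up its axis. Loose, about 160 g.
- objective_short_mid (a point): The short objective: stubby bare steel lens barrel standing upright, 40 mm across up to 34 mm, then a cone to a 24 mm flat nose with dark glass; 44 mm high. Point: its centre, 22 mm above its foot; z up its axis. Loose, about 140 g.
- eyepiece_mid (a point): The eyepiece, standing on its black rubber eyecup: cup 42 mm across and 34 mm high, above it a steel tube 28 mm across closed by glass; 54 mm high in all. Point: its centre, 27 mm above its foot; z up its axis. Loose, about 110 g.
- core_plug_mid (a point): The core plug: plain grey stone cylinder standing upright, 30 mm across, 46 mm high, flat top. Point: its centre, 23 mm above its foot; z up its axis. Loose, about 85 g.
- rock_block_mid (a point): The rock block: sawn grey stone block, 30 mm (its x) by 46 mm (its y), 44 mm high (its z, up). Point: its centre, 22 mm above its foot. Loose, about 160 g.
- oil_bottle_mid (a point): Bystander, not part of a kit: small amber glass bottle with paper label and black cap, 32 mm across, 58 mm high. Point: its centre. Stands among the stock.
- dish_mid (a point): Bystander: flat round lidded glass dish, 64 mm across, 15 mm high, between the robot and the stock. Point: its centre.
- rock_sample_mid (a point): Bystander: lumpy grey rock sample with a blue band, about 55 by 75 mm, 48 mm high. Point: its centre.
Not all that is in view belongs to the job. Leave any blue look-alike of the part that bears objective_short_mid alone.

How it is judged (in metres and radians):
At the end, for the whole second after the job is handed in: Each of the five things stands upright (within 0.12 rad) on its tray's floor, its centre within 14 mm, both along and across the tray, of the centre of the disc that the goal names for it, released and at rest (x of objective_long_mid in the frame of tray2 between -0.014 and 0.014 m and y of objective_long_mid in the frame of tray2 between 0.018 and 0.046 m and z of objective_long_mid in the frame of tray2 between 0.0312 and 0.0412 m and angle between each of objective_long_mid, rock_block_mid, objective_short_mid, core_plug_mid, eyepiece_mid's own z axis and vertical below 0.12 rad and linear speed of each of objective_long, rock_block, objective_short, core_plug, eyepiece below 0.02 m/s and contact force between the fingers and objective_long below 0.1 N and x of rock_block_mid in the frame of tray2 between -0.014 and 0.014 m and y of rock_block_mid in the frame of tray2 between -0.046 and -0.018 m and z of rock_block_mid in the frame of tray2 between 0.0212 and 0.0312 m and contact force between the fingers and rock_block below 0.1 N and x of objective_short_mid in the frame of tray3 between -0.014 and 0.014 m and y of objective_short_mid in the frame of tray3 between 0.05 and 0.078 m and z of objective_short_mid in the frame of tray3 between 0.0212 and 0.0312 m and contact force between the fingers and objective_short below 0.1 N and x of core_plug_mid in the frame of tray3 between -0.014 and 0.014 m and y of core_plug_mid in the frame of tray3 between -0.014 and 0.014 m and z of core_plug_mid in the frame of tray3 between 0.0222 and 0.0322 m and contact force between the fingers and core_plug below 0.1 N and x of eyepiece_mid in the frame of tray3 between -0.014 and 0.014 m and y of eyepiece_mid in the frame of tray3 between -0.078 and -0.05 m and z of eyepiece_mid in the frame of tray3 between 0.0262 and 0.0362 m and contact force between the fingers and eyepiece below 0.1 N); the robot touches nothing.
It fails at once if a kit thing falls freely (moves faster than 0.6 m/s without being held: a drop of about 2 cm) ((linear speed of objective_long above 0.6 m/s and contact force between the fingers and objective_long below 0.05 N) or (linear speed of rock_block above 0.6 m/s and contact force between the fingers and rock_block below 0.05 N) or (linear speed of objective_short above 0.6 m/s and contact force between the fingers and objective_short below 0.05 N) or (linear speed of core_plug above 0.6 m/s and contact force between the fingers and core_plug below 0.05 N) or (linear speed of eyepiece above 0.6 m/s and contact force between the fingers and eyepiece below 0.05 N)).
It fails at once if the oil bottle, the lidded dish or the rock sample is moved by more than 20 mm (distance of any of oil_bottle_mid, dish_mid, rock_sample_mid from where it was at the start of the episode above 0.02 m).
It also fails if it takes over 128 s, if anything falls off the work surface, if the arm or the gripper's body presses on something with over 40 N, if the wrist force passes 120 N, or if a joint passes its speed limit or range.

## Working session

There is one attempt and no reset: what is moved stays moved. The work goes in short steps, Python scripts to look and compute and a tool call to move; the robot and the scene stay as the last step left them, time stands still between calls to the robot, and variables do not carry over. Pictures are saved under pics/ and viewed, at most 14 in all, crops included, and the job is handed in when it is done.

Besides the shell and the picture viewer there is one more tool, called after "Emit:" as name(argument=value, ...) on one line, values as JSON. carry_out: Moves the arm, as the interface text tells. Its arguments: {"type":"object","properties":{"slide":{"type":"array","items":{"type":"array","items":{"type":"number","minimum":-1,"maximum":1}}},"dr":{"type":"array","items":{"type":"array","items":{"type":"number","minimum":-1,"maximum":1}}},"gripper":{"type":"array","items":{"type":"number"}},"newtons":{"type":"number"}},"required":["slide","dr","gripper"]}

```bash
mkdir -p pics; ls; python3 - <<'E'
from cell import *
import cv2
for n in ("top","side"):
    m=camera_model(n); print(n,m)
    cv2.imwrite(f"pics/{n}0.png",cv2.resize(camera(n)[:,:,::-1],(784,588),interpolation=cv2.INTER_CUBIC))
print(read_state())
E
```

```text
pics
top {'vfov': 50.59413123794977, 'cx': 285.12607463782996, 'cy': 208.69610885979253, 'R': array([[-0.02054736, -0.99977552, -0.0051689 ],
       [-0.98231406,  0.02115034, -0.18604232],
       [ 0.18610988,  0.0012548 , -0.98252814]]), 't': array([ 30.10219701, 467.22698301, 948.35822157])}
side {'vfov': 52.12407671098409, 'cx': 280.8655237857764, 'cy': 218.6465120960121, 'R': array([[-0.99882321, -0.0482679 ,  0.00473381],
       [-0.0301577 ,  0.54167666, -0.84004578],
       [ 0.03798305, -0.83919998, -0.54249487]]), 't': array([ 496.66800865,   38.37598678, 1067.98606384])}
{'clock': 0.1, 'joints': array([-1.38156731e+00,  3.00403129e-01,  1.52151649e+00,  7.59033306e-06,
        1.32072468e+00, -6.66125978e-02]), 'qd': array([ 0.00113109, -0.00150048, -0.00134451, -0.00071751, -0.00014863,
        0.00013704]), 'effort': array([ 1.95968700e-03, -5.32639182e+01, -3.53283870e+01,  7.09218532e-02,
        2.34642229e-02, -6.30741829e-05]), 'eef_pos': array([ 139.14824351, -531.96273154,  302.15089265]), 'eef_rot': array([-3.14054384e+00, -7.73364046e-05,  2.55839690e-01]), 'wrist_force': array([ 0.00546203,  0.29392674, -0.94501028]), 'moment': array([ 0.02530314, -0.00159226,  0.01577435]), 'finger_force': 0.0, 'finger_gap': 93.83514562225666}
```

View pics/top0.png

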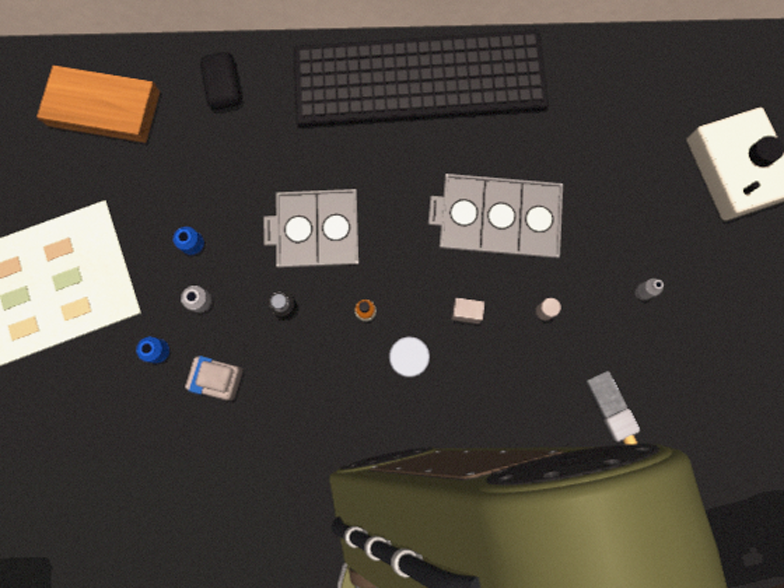

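View pics/side0.png

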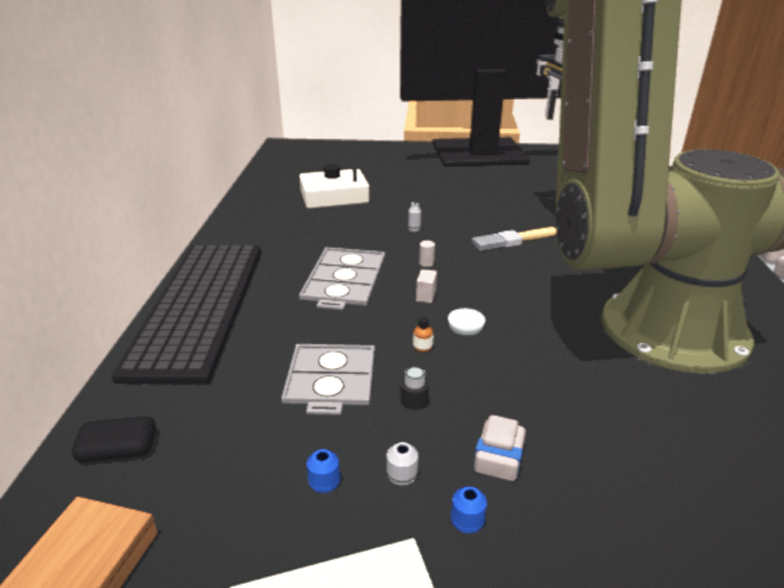

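The top view (784x588) shows the short objective at (195,297), eyepiece (282,304), bottle (365,310), block (468,309), plug (549,308) and long objective (650,288). The tray2 discs are at (298,229) and (336,227), and the tray3 discs at (463,212), (501,215) and (539,218). Both tabs are on the left (+y). The side view shows the same things unobstructed.

```bash
cat > h.py <<'E'
from cell import *
import numpy as np, cv2
def ray(m,u,v):
    f=210/np.tan(np.radians(m["vfov"]/2)); R=np.array(m["R"]); t=np.array(m["t"])
    return -R.T@t, R.T@np.array([(u-m["cx"])/f,(v-m["cy"])/f,1.])
def onz(m,u,v,z):
    c,d=ray(m,u,v); return c+d*(z-c[2])/d[2]
def comps(g,th,seed,r=26):
    "component of g>th nearest the seed -> centroid, area, contour"
    u,v=map(int,seed); x0,y0=max(u-r,0),max(v-r,0)
    n,l,s,c=cv2.connectedComponentsWithStats((g[y0:v+r,x0:u+r]>th).astype(np.uint8))
    k=min((i for i in range(1,n) if s[i,4]>20),key=lambda i:np.hypot(*(c[i]+[x0-u,y0-v])))
    ct=cv2.findContours((l==k).astype(np.uint8),cv2.RETR_EXTERNAL,cv2.CHAIN_APPROX_NONE)[0]
    ct=max(ct,key=cv2.contourArea)+[x0,y0]
    return c[k]+[x0,y0],s[k,4],ct
E
python3 - <<'E'
from h import *
m={n:camera_model(n) for n in("top","side")}
g={n:camera(n).max(axis=2) for n in m}
D={"t2tab":((298,229),(328,386)),"t2far":((336,227),(333,360)),"t3tab":((463,212),(337,291)),"t3mid":((501,215),(344,274)),"t3far":((539,218),(351,259))}
for k,s in D.items():
    print(k,end=" ")
    for n,p in zip(m,s):
        c,a,_=comps(g[n],205,np.array(p)/1.4,18); print(n,c.round(1),a,onz(m[n],*c,4)[:2].round(1),end=" ")
    print()
O={"short":((195,297),(402,463),22),"eye":((282,302),(415,378),44),"bottle":((365,310),(423,335),29),"block":((468,309),(427,287),22),"plug":((549,308),(427,253),23),"long":((650,288),(414,217),32),"dish":((409,357),(466,321),8)}
for k,(a,b,z) in O.items():
    print(k,end=" ")
    for n,p in zip(m,(a,b)):
        c,ar,ct=comps(g[n],80,np.array(p)/1.4)
        print(n,c.round(1),ar,onz(m[n],*c,z)[:2].round(1),end=" ")
        if k=="block": print(cv2.minAreaRect(ct),end=" ")
    print()
E
```

```text
t2tab top [212.8 163.1] 226 [589.  189.7] side [228.6 275.2] 350 [600.7 193.9] 
t2far top [239.7 162. ] 227 [590.5 125.9] side [231.7 256.3] 322 [603.5 128. ] 
t3tab top [331.  151.5] 224 [611.7 -91.9] side [234.2 206.5] 215 [628.5 -90.6] 
t3mid top [357.9 153.6] 223 [ 605.  -155.5] side [239.6 194.9] 187 [ 622.  -154.4] 
t3far top [384.9 155.9] 226 [ 597.9 -219.2] side [244.7 184.1] 175 [ 615.3 -219.6] 
short top [138.3 212.8] 246 [469.6 355.7] side [286.9 331. ] 607 [469.1 361.6] 
eye top [198.9 215.2] 125 [457.1 212.8] side [295.9 269.5] 219 [456.1 215.4] 
bottle top [260.8 221.6] 152 [442.3  75.8] side [301.7 241.7] 256 [444.7  96.9] 
block top [334.2 221.3] 341 [440.5 -90.6] ((334.3699645996094, 221.4099578857422), (21.77889060974121, 15.980613708496094), 8.130102157592773) side [304.1 203.6] 343 [439.5 -86.6] ((304.5, 204.0), (24.0, 15.0), 90.0) 
plug top [391.9 220. ] 207 [ 440.5 -221.1] side [304.5 180.4] 225 [ 438.8 -216.8] 
long top [464.4 205.6] 183 [ 468.4 -384.8] side [295.6 154.8] 194 [ 467.9 -375. ] 
dish top [292.  254.4] 676 [368.6   7. ] side [332.6 229. ] 465 [367.8   9.7]
```

Emit:
carry_out(slide=[[0.2,0.3,0],[0.4,0.6,0],[0.6,0.88,0],[0.6,0.88,0],[0.6,0.88,0],[0.6,0.88,0],[0.6,0.88,0],[0.6,0.88,0],[0.6,0.88,0],[0.6,0.88,0]], dr=[[0,0,0.02],[0,0,0.04],[0,0,0.06],[0,0,0.08],[0,0,0.1],[0,0,0.12],[0,0,0.14],[0,0,0.16],[0,0,0.18],[0,0,0.193]], gripper=[100,100,100,100,100,100,100,100,100,100])

```text
clock: 1.03
eef_pos: [289.4, -311.7, 302.7]
eef_rot: [3.142, 0.0, 1.476]
wrist_force: [0.9, -0.7, -0.2]
finger_gap: 94.0
finger_force: 0.0
```

Emit:
carry_out(slide=[[0.13,0.15,0],[0.26,0.3,0],[0.39,0.45,0],[0.5,0.6,0],[0.6,0.75,0],[0.6,0.88,0],[0.6,0.88,0],[0.6,0.88,0],[0.6,0.88,0]], dr=[[0,0,0],[0,0,0],[0,0,0],[0,0,0],[0,0,0],[0,0,0],[0,0,0],[0,0,0],[0,0,0]], gripper=[100,100,100,100,100,100,100,100,100])

```text
clock: 1.78
eef_pos: [439.3, -91.4, 302.5]
eef_rot: [-3.141, 0.0, 1.471]
wrist_force: [0.1, -0.7, 0.0]
finger_gap: 93.9
finger_force: 0.0
```

```bash
python3 - <<'E'
from h import *
s=read_state(); m=camera_model("wrist"); I=camera("wrist")
print(s["clock"],s["eef_pos"],s["eef_rot"],s["joints"],m)
print("cam",-m["R"].T@m["t"])
cv2.imwrite("pics/w0.png",I[:,:,::-1])
E
```

```text
1.7833 [439.26462126 -91.38593794 302.53484771] [-3.14132011e+00  7.72746817e-05  1.47081015e+00] [-2.86733228e-01  7.21347914e-02  1.79147094e+00 -1.32147987e-04
  1.27824038e+00 -1.86708913e-01] {'vfov': 65.10979209756118, 'cx': 278.0745136776858, 'cy': 210.20904863805248, 'R': array([[ 9.95007163e-01, -9.98030261e-02, -3.17878218e-04],
       [-9.58263809e-02, -9.56241645e-01,  2.76440267e-01],
       [-2.78935435e-02, -2.75029584e-01, -9.61031049e-01]]), 't': array([-446.25588119,  -72.37231481,  378.29071798])}
cam [447.64449003  -9.70196973 383.41389266]
```

View pics/w0.png

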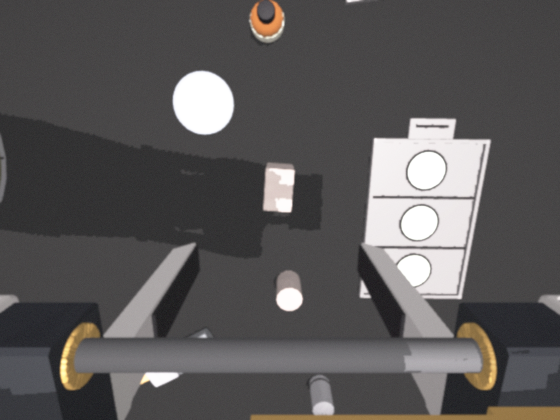

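The wrist view shows the block at (279,188), plug at (288,290), tray3 discs at (427,170), (419,222) and (412,270), and dish at (204,102).

```bash
python3 - <<'E'
from h import *
m=camera_model("wrist"); I=camera("wrist"); g=I.max(axis=2)
for n,p,z in(("d",(427,170),4),("d",(419,222),4)):
    c,a,_=comps(g,225,p,22); print(n,c,a,onz(m,*c,z))
c,a,ct=comps(g,70,(279,188),35); print("block",c,a,onz(m,*c,22),cv2.minAreaRect(ct))
q=cv2.approxPolyDP(cv2.convexHull(ct),3,True)[:,0]; print(q.tolist())
for u,v in q: print(onz(m,u,v,44)[:2].round(1),onz(m,u,v,0)[:2].round(1))
c,a,_=comps(g,70,(288,290),35); print("plug",c,a,onz(m,*c,23))
c,a,_=comps(g,70,(204,102),40); print("dish",c,a,onz(m,*c,8))
cv2.imwrite("pics/w0c.png",cv2.resize(I[150:330,220:340,::-1],None,fx=3,fy=3,interpolation=cv2.INTER_CUBIC))
E
```

```text
d [426.2054155  169.00466853] 1071 [612.15390045 -87.09712416   4.        ]
d [419.11795962 221.55154091] 941 [ 605.05021348 -150.68197619    4.        ]
block [281.06857855 177.64713217] 2406 [444.05820212 -76.84800899  22.        ] ((278.5, 184.0), (62.0, 69.0), 90.0)
[[313, 153], [313, 173], [292, 210], [277, 215], [263, 210], [244, 153]]
[479.3 -50.7] [483.4 -56. ]
[477.8 -71.3] [481.7 -79.2]
[ 452.5 -109. ] [ 453.1 -121.7]
[ 435.9 -112.9] [ 434.4 -126.2]
[ 421.5 -105.8] [ 418.1 -118.2]
[409.1 -43.6] [404.1 -47.9]
plug [287.71872376 289.65680101] 4764 [ 438.45331875 -215.67851896   23.        ]
dish [203.61045772 101.76923077] 6292 [368.55379561  11.96920428   8.        ]
```

View pics/w0c.png

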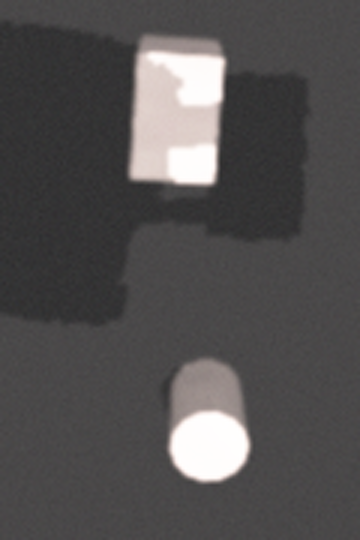

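The crop shows the block's top face with corners at (137,50), (224,55), (218,186) and (130,181), and the plug's top at (209,446), in crop pixels at 3x.

```bash
python3 - <<'E'
from h import *
m=camera_model("wrist")
P=[onz(m,220+u/3,150+v/3,44)[:2] for u,v in((137,50),(224,55),(218,186),(130,181))]
P=np.array(P);print(P.round(1),P.mean(0)); d=(P[0]+P[1]-P[2]-P[3]); print("yaw",np.arctan2(-d[0],d[1]),np.linalg.norm(d)/2)
e=(P[1]+P[2]-P[0]-P[3]); print("yaw x",np.arctan2(e[1],e[0]),np.linalg.norm(e)/2)
print(onz(m,220+209/3,150+446/3,46))
E
```

```text
[[ 429.5  -60.2]
 [ 459.2  -65. ]
 [ 452.9 -111.8]
 [ 421.7 -106.7]] [440.81418089 -85.9465943 ]
yaw -0.15031725270957041 47.13239640230269
yaw x -0.16098864170242594 30.828699712958453
[ 439.94980995 -214.93645691   46.        ]
```

Emit:
carry_out(slide=[[0.006,0.012,-0.1],[0.006,0.012,-0.25],[0.006,0.012,-0.4],[0.006,0.012,-0.55],[0.006,0.012,-0.65],[0.006,0.012,-0.72],[0.006,0.012,-0.77],[0.006,0.012,-0.8],[0.006,0.012,-0.8],[0.006,0.012,-0.8]], dr=[[0,0,-0.0088],[0,0,-0.0088],[0,0,-0.0088],[0,0,-0.0088],[0,0,-0.0088],[0,0,-0.0088],[0,0,-0.0088],[0,0,-0.0088],[0,0,-0.0088],[0,0,-0.0088]], gripper=[85,85,85,85,85,85,85,85,85,85])

```text
clock: 2.72
eef_pos: [440.7, -89.7, 103.0]
eef_rot: [3.142, 0.0, 1.412]
wrist_force: [-1.1, 0.4, 1.5]
finger_gap: 79.9
finger_force: 0.0
```

Emit:
carry_out(slide=[[0,0,0],[0,0,0],[0,0,0],[0,0,0],[0,0,0],[0,0,0],[0,0,0],[0,0,0],[0,0,0],[0,0,0]], dr=[[0,0,0],[0,0,0],[0,0,0],[0,0,0],[0,0,0],[0,0,0],[0,0,0],[0,0,0],[0,0,0],[0,0,0]], gripper=[75,65,55,45,35,25,20,20,20,20], newtons=20)

```text
clock: 3.55
eef_pos: [440.6, -89.1, 102.7]
eef_rot: [-3.141, -0.0, 1.413]
wrist_force: [-0.7, 0.5, 1.7]
finger_gap: 29.9
finger_force: 20.0
```

Emit:
carry_out(slide=[[0,0,0.05],[0,0,0.13],[0,0,0.23],[0.03,0.04,0.31],[0.09,0.13,0.34],[0.17,0.25,0.34],[0.26,0.37,0.34],[0.35,0.5,0.34],[0.43,0.62,0.34],[0.5,0.72,0.34]], dr=[[0,0,0],[0,0,0],[0,0,0],[0,0,0.005],[0,0,0.01],[0,0,0.015],[0,0,0.02],[0,0,0.025],[0,0,0.0285],[0,0,0.0285]], gripper=[20,20,20,20,20,20,20,20,20,20])

```text
clock: 4.38
eef_pos: [566.4, 93.2, 187.3]
eef_rot: [-3.141, -0.0, 1.595]
wrist_force: [0.2, -0.7, -0.4]
finger_gap: 30.1
finger_force: 20.0
```

Emit:
carry_out(slide=[[0.05,0.075,0],[0.08,0.12,0],[0.1,0.147,0],[0.1,0.147,-0.03],[0.1,0.147,-0.1],[0.1,0.147,-0.17],[0.1,0.147,-0.22],[0.1,0.147,-0.26],[0.1,0.147,-0.28],[0.1,0.147,-0.28]], dr=[[0,0,0],[0,0,0],[0,0,0],[0,0,0],[0,0,0],[0,0,0],[0,0,0],[0,0,0],[0,0,0],[0,0,0]], gripper=[20,20,20,20,20,20,20,20,20,20])

```text
clock: 5.22
eef_pos: [590.3, 127.2, 116.6]
eef_rot: [-3.14, 0.0, 1.592]
wrist_force: [-0.2, -0.6, -2.5]
finger_gap: 30.3
finger_force: 20.0
```

```bash
python3 - <<'E'
from h import *
print(read_state()["eef_pos"],read_state()["eef_rot"])
I=camera("wrist");cv2.imwrite("pics/w1.png",I[:,:,::-1])
m=camera_model("wrist")
for p in((590.5,128.3,4),(589,192,4)):
    c=m["R"]@np.array(p)+m["t"];f=210/np.tan(np.radians(m["vfov"]/2));print(c[0]/c[2]*f+m["cx"],c[1]/c[2]*f+m["cy"])
E
```

```text
[590.2894894  127.24662467 116.61990487] [-3.14001698e+00  2.52439388e-04  1.59184668e+00]
277.4324706593322 248.35560295660767
277.1200057866311 146.79554689375078
```

View pics/w1.png

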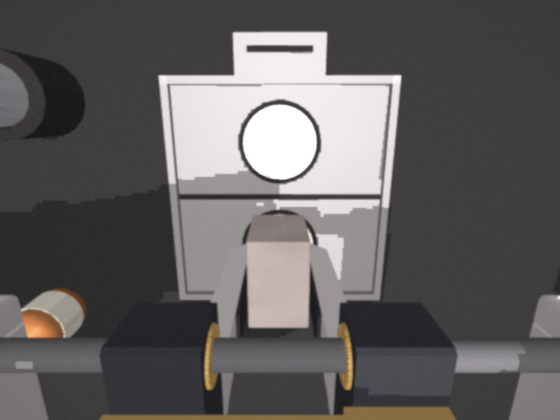

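The block is held upright above the far disc. The tab disc at (280,142) agrees with my prediction of (277,147). I'm lowering it now.

Emit:
carry_out(slide=[[0,0.002,-0.015],[0,0.002,-0.028],[0,0.002,-0.036],[0,0.002,-0.041],[0,0.002,-0.043],[0,0.002,-0.043],[0,0.002,-0.043]], dr=[[0,0,0],[0,0,0],[0,0,0],[0,0,0],[0,0,0],[0,0,0],[0,0,0]], gripper=[20,20,20,20,20,20,20])

```text
clock: 5.85
eef_pos: [590.7, 128.2, 107.0]
eef_rot: [3.141, -0.0, 1.592]
wrist_force: [-1.0, 0.1, -1.4]
finger_gap: 30.2
finger_force: 20.0
```

Emit:
carry_out(slide=[[0,0,0],[0,0,0],[0,0,0],[0,0,0],[0,0,0],[0,0,0.06],[0,0,0.2],[0,0,0.35],[0,0,0.45],[0,0,0.5]], dr=[[0,0,0],[0,0,0],[0,0,0],[0,0,0],[0,0,0],[0,0,0],[0,0,0],[0,0,0],[0,0,0],[0,0,0]], gripper=[35,45,60,70,75,75,75,75,75,75])

```text
clock: 6.68
eef_pos: [591.3, 128.3, 235.8]
eef_rot: [3.137, -0.001, 1.592]
wrist_force: [0.7, -0.6, -0.5]
finger_gap: 70.3
finger_force: 0.0
```

Emit:
carry_out(slide=[[-0.05,0.03,0.05],[-0.15,0.1,0.15],[-0.25,0.17,0.2],[-0.35,0.23,0.2],[-0.45,0.3,0.2],[-0.534,0.347,0.2],[-0.534,0.347,0.2],[-0.534,0.347,0.2]], dr=[[0,0,-0.0208],[0,0,-0.0208],[0,0,-0.0208],[0,0,-0.0208],[0,0,-0.0208],[0,0,-0.0208],[0,0,-0.0208],[0,0,-0.0208]], gripper=[75,75,75,75,75,75,75,75])

```text
clock: 7.35
eef_pos: [456.6, 215.4, 281.5]
eef_rot: [-3.141, 0.0, 1.463]
wrist_force: [0.7, 1.1, -0.8]
finger_gap: 70.3
finger_force: 0.0
```

```bash
python3 - <<'E'
from h import *
print(read_state()["eef_pos"],read_state()["eef_rot"])
m=camera_model("wrist");I=camera("wrist");cv2.imwrite("pics/w2.png",I[:,:,::-1])
E
```

```text
[456.57335309 215.35771247 281.50165287] [-3.14120772e+00  2.61428895e-04  1.46313161e+00]
```

View pics/w2.png

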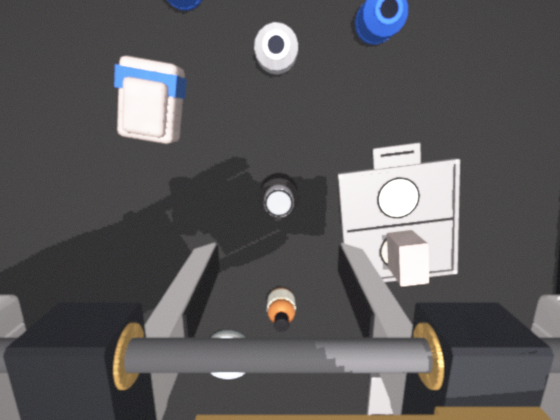

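The eyepiece's glass top is at (279,203), the short objective's nose at (276,45) with the rim around (276,48), the bottle cap at (281,320), and the placed block is on the far disc.

```bash
python3 - <<'E'
from h import *
m=camera_model("wrist");g=camera("wrist").max(axis=2)
c,a,_=comps(g,150,(279,203),25);print(c,a,onz(m,*c,54))
c,a,_=comps(g,120,(276,48),40);print(c,a,onz(m,*c,20)); print(onz(m,276,45,44))
c,a,_=comps(g,215,(398,198),25);print("disc",c,a,onz(m,*c,4))
E
```

```text
[277.66666667 202.25272331] 459 [457.07373265 216.33297127  54.        ]
[275.03783102  46.49180328] 1586 [470.15538097 359.34584306  20.        ]
[470.86028515 356.03983444  44.        ]
disc [397.50930027 197.10894597] 1129 [589.74401071 194.70441438   4.        ]
```

Emit:
carry_out(slide=[[0.001,0,-0.1],[0.001,0,-0.25],[0.001,0,-0.4],[0.001,0,-0.53],[0.001,0,-0.62],[0.001,0,-0.68],[0.001,0,-0.71],[0.001,0,-0.728],[0.001,0,-0.728],[0.001,0,-0.728]], dr=[[0,0,0],[0,0,0],[0,0,0],[0,0,0],[0,0,0],[0,0,0],[0,0,0],[0,0,0],[0,0,0],[0,0,0]], gripper=[75,75,75,75,75,75,75,75,75,75])

```text
clock: 8.28
eef_pos: [458.0, 214.8, 100.5]
eef_rot: [3.141, -0.0, 1.461]
wrist_force: [0.1, 0.5, -0.7]
finger_gap: 70.7
finger_force: 0.0
```

Emit:
carry_out(slide=[[0,0,0],[0,0,0],[0,0,0],[0,0,0],[0,0,0],[0,0,0],[0,0,0]], dr=[[0,0,0],[0,0,0],[0,0,0],[0,0,0],[0,0,0],[0,0,0],[0,0,0]], gripper=[65,55,45,35,35,35,35])

```text
clock: 8.87
eef_pos: [457.5, 215.0, 100.2]
eef_rot: [3.141, -0.0, 1.462]
wrist_force: [-1.0, -0.4, 5.5]
finger_gap: 41.8
finger_force: 20.0
```

Emit:
carry_out(slide=[[0,0,0.05],[0,0,0.13],[0,0,0.23],[0.01,-0.03,0.31],[0.04,-0.11,0.34],[0.08,-0.23,0.34],[0.12,-0.36,0.34],[0.16,-0.49,0.34],[0.2,-0.62,0.34],[0.24,-0.75,0.34]], dr=[[0,0,0],[0,0,0],[0,0,0],[0,0,0],[0,0,0],[0,0,0],[0,0,0],[0,0,0],[0,0,0],[0,0,0]], gripper=[35,35,35,35,35,35,35,35,35,35])

```text
clock: 9.7
eef_pos: [517.5, 25.8, 184.7]
eef_rot: [-3.141, 0.0, 1.462]
wrist_force: [0.4, 0.3, -2.3]
finger_gap: 40.9
finger_force: 20.0
```

Emit:
carry_out(slide=[[0.05,-0.13,0],[0.09,-0.26,0],[0.14,-0.39,0],[0.18,-0.52,0],[0.23,-0.65,0],[0.27,-0.78,0],[0.3,-0.88,0],[0.315,-0.95,0],[0.322,-0.977,0],[0.322,-0.977,0]], dr=[[0,0,0],[0,0,0],[0,0,0],[0,0,0],[0,0,0],[0,0,0],[0,0,0],[0,0,0],[0,0,0],[0,0,0]], gripper=[35,35,35,35,35,35,35,35,35,35])

```text
clock: 10.53
eef_pos: [597.7, -217.9, 184.3]
eef_rot: [-3.141, -0.0, 1.46]
wrist_force: [-0.2, -0.3, -2.0]
finger_gap: 41.3
finger_force: 20.0
```

Emit:
carry_out(slide=[[0,0.004,-0.04],[0,0.004,-0.11],[0,0.004,-0.18],[0,0.004,-0.24],[0,0.004,-0.28],[0,0.004,-0.3],[0,0.004,-0.312],[0,0.004,-0.32],[0,0.004,-0.323],[0,0.004,-0.323]], dr=[[0,0,0],[0,0,0],[0,0,0],[0,0,0],[0,0,0],[0,0,0],[0,0,0],[0,0,0],[0,0,0],[0,0,0]], gripper=[35,35,35,35,35,35,35,35,35,35])

```text
clock: 11.37
eef_pos: [598.1, -215.8, 104.7]
eef_rot: [3.141, 0.0, 1.462]
wrist_force: [-0.1, -1.0, -1.4]
finger_gap: 41.1
finger_force: 20.0
```

Emit:
carry_out(slide=[[0,0,0],[0,0,0],[0,0,0],[0,0,0],[0,0,0],[0,0,0.06],[0,0,0.2],[0,0,0.35],[0,0,0.45],[0,0,0.5]], dr=[[0,0,0],[0,0,0],[0,0,0],[0,0,0],[0,0,0],[0,0,0],[0,0,0],[0,0,0],[0,0,0],[0,0,0]], gripper=[45,55,65,75,78,78,78,78,78,78])

```text
clock: 12.2
eef_pos: [598.5, -216.1, 233.2]
eef_rot: [3.137, 0.001, 1.462]
wrist_force: [-0.4, -0.1, -0.3]
finger_gap: 73.3
finger_force: 0.0
```

Emit:
carry_out(slide=[[-0.08,-0.006,0],[-0.2,-0.006,0],[-0.33,-0.006,0],[-0.46,-0.006,0],[-0.56,-0.006,0],[-0.632,-0.006,-0.05],[-0.632,-0.006,-0.17],[-0.632,-0.006,-0.29],[-0.632,-0.006,-0.4],[-0.632,-0.006,-0.46]], dr=[[0,0,0],[0,0,0],[0,0,0],[0,0,0],[0,0,0],[0,0,0],[0,0,0],[0,0,0],[0,0,0],[0,0,0]], gripper=[78,78,78,78,78,78,78,78,78,78])

```text
clock: 13.03
eef_pos: [438.6, -216.7, 110.7]
eef_rot: [-3.138, -0.002, 1.461]
wrist_force: [-0.4, 0.5, -0.1]
finger_gap: 73.5
finger_force: 0.0
```

Emit:
carry_out(slide=[[0,0,-0.03],[0,0,-0.052],[0,0,-0.052],[0,0,-0.052],[0,0,-0.052],[0,0,-0.052],[0,0,-0.052],[0,0,-0.052],[0,0,-0.052]], dr=[[0,0,0],[0,0,0],[0,0,0],[0,0,0],[0,0,0],[0,0,0],[0,0,0],[0,0,0],[0,0,0]], gripper=[78,78,70,60,50,40,30,22,22])

```text
clock: 13.78
eef_pos: [440.0, -217.4, 101.4]
eef_rot: [3.141, 0.0, 1.462]
wrist_force: [-1.0, -0.0, 1.5]
finger_gap: 30.4
finger_force: 0.8
```

Emit:
carry_out(slide=[[0,0,0],[0,0,0],[0,0,0.04],[0,0,0.12],[0,0,0.22],[0,0,0.3],[0.04,0.016,0.34],[0.12,0.047,0.34],[0.24,0.094,0.34],[0.36,0.141,0.34]], dr=[[0,0,0],[0,0,0],[0,0,0],[0,0,0],[0,0,0],[0,0,0],[0,0,0],[0,0,0],[0,0,0],[0,0,0]], gripper=[22,22,22,22,22,22,22,22,22,22])

```text
clock: 14.62
eef_pos: [530.8, -181.8, 187.3]
eef_rot: [3.141, 0.0, 1.46]
wrist_force: [0.5, -0.8, -0.7]
finger_gap: 29.6
finger_force: 20.0
```

Emit:
carry_out(slide=[[0.12,0.047,0],[0.21,0.082,0],[0.27,0.105,0],[0.3,0.117,0],[0.3,0.117,0],[0.3,0.117,-0.04],[0.3,0.117,-0.11],[0.3,0.117,-0.18],[0.3,0.117,-0.24],[0.3,0.117,-0.28]], dr=[[0,0,0],[0,0,0],[0,0,0],[0,0,0],[0,0,0],[0,0,0],[0,0,0],[0,0,0],[0,0,0],[0,0,0]], gripper=[22,22,22,22,22,22,22,22,22,22])

```text
clock: 15.45
eef_pos: [603.4, -153.4, 114.2]
eef_rot: [-3.139, -0.0, 1.461]
wrist_force: [-0.3, 0.3, -1.3]
finger_gap: 29.8
finger_force: 20.0
```

Emit:
carry_out(slide=[[0,0,-0.015],[0,0,-0.028],[0,0,-0.036],[0,0,-0.041],[0,0,-0.043],[0,0,-0.043],[0,0,-0.043]], dr=[[0,0,0],[0,0,0],[0,0,0],[0,0,0],[0,0,0],[0,0,0],[0,0,0]], gripper=[22,22,22,22,22,22,22])

```text
clock: 16.03
eef_pos: [605.0, -152.9, 105.8]
eef_rot: [3.141, 0.0, 1.462]
wrist_force: [-0.7, 0.9, -1.1]
finger_gap: 29.9
finger_force: 20.0
```

Emit:
carry_out(slide=[[0,0,0],[0,0,0],[0,0,0],[0,0,0],[0,0,0],[0,0,0.06],[0,0,0.2],[0,0,0.35],[0,0,0.45],[0,0,0.5]], dr=[[0,0,0],[0,0,0],[0,0,0],[0,0,0],[0,0,0],[0,0,0],[0,0,0],[0,0,0],[0,0,0],[0,0,0]], gripper=[35,45,55,65,70,70,70,70,70,70])

```text
clock: 16.87
eef_pos: [605.5, -153.0, 234.3]
eef_rot: [3.137, 0.001, 1.461]
wrist_force: [-0.4, 0.3, 0.3]
finger_gap: 65.8
finger_force: 0.0
```

Emit:
carry_out(slide=[[-0.05,-0.08,0.03],[-0.12,-0.2,0.08],[-0.2,-0.33,0.14],[-0.27,-0.45,0.16],[-0.34,-0.57,0.16],[-0.41,-0.69,0.16],[-0.48,-0.8,0.16],[-0.548,-0.916,0.16],[-0.548,-0.916,0.16],[-0.548,-0.916,0.16]], dr=[[0,0,0.005],[0,0,0.01],[0,0,0.015],[0,0,0.021],[0,0,0.021],[0,0,0.021],[0,0,0.021],[0,0,0.021],[0,0,0.021],[0,0,0.021]], gripper=[70,70,70,70,70,70,70,70,70,70])

```text
clock: 17.7
eef_pos: [467.0, -382.8, 269.3]
eef_rot: [-3.141, -0.001, 1.591]
wrist_force: [0.2, 0.5, 0.5]
finger_gap: 65.7
finger_force: 0.0
```

```bash
python3 - <<'E'
from h import *
print(read_state()["eef_pos"],read_state()["eef_rot"])
m=camera_model("wrist");I=camera("wrist");cv2.imwrite("pics/w3.png",I[:,:,::-1])
f=210/np.tan(np.radians(m["vfov"]/2))
for z in(0,46,64):
    c=m["R"]@np.array((468,-382,z))+m["t"];print(z,c[0]/c[2]*f+m["cx"],c[1]/c[2]*f+m["cy"])
E
```

```text
[ 467.03650677 -382.78477198  269.29083339] [-3.14051098e+00 -1.11850869e-03  1.59095088e+00]
0 278.91085235084853 193.39111553712425
46 278.9814821385093 204.26016860206005
64 279.01483382207493 209.3925812920288
```

View pics/w3.png

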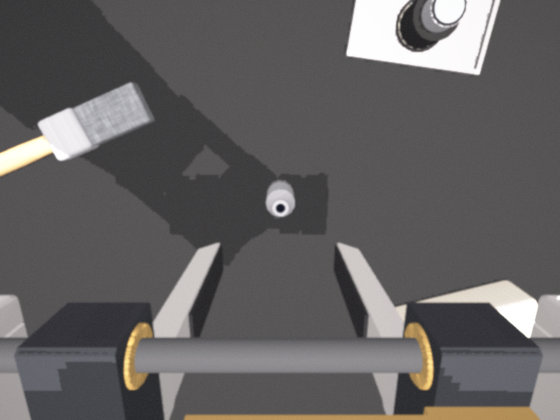

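The nose is at (281,208) against a predicted (279,209), so I can pick it.

Emit:
carry_out(slide=[[0.003,0,-0.1],[0.003,0,-0.22],[0.003,0,-0.35],[0.003,0,-0.47],[0.003,0,-0.56],[0.003,0,-0.62],[0.003,0,-0.65],[0.003,0,-0.664],[0.003,0,-0.664],[0.003,0,-0.664]], dr=[[0,0,0],[0,0,0],[0,0,0],[0,0,0],[0,0,0],[0,0,0],[0,0,0],[0,0,0],[0,0,0],[0,0,0]], gripper=[70,70,70,70,70,70,70,70,70,70])

```text
clock: 18.58
eef_pos: [469.2, -381.7, 105.3]
eef_rot: [3.141, 0.001, 1.594]
wrist_force: [0.1, -0.9, 0.4]
finger_gap: 66.0
finger_force: 0.0
```

Emit:
carry_out(slide=[[0,0,0],[0,0,0],[0,0,0],[0,0,0],[0,0,0],[0,0,0],[0,0,0],[0,0,0],[0,0,0]], dr=[[0,0,0],[0,0,0],[0,0,0],[0,0,0],[0,0,0],[0,0,0],[0,0,0],[0,0,0],[0,0,0]], gripper=[60,50,40,30,20,20,20,20,20], newtons=25)

```text
clock: 19.33
eef_pos: [468.6, -381.9, 104.5]
eef_rot: [3.142, 0.0, 1.593]
wrist_force: [-1.1, -0.1, 2.1]
finger_gap: 27.2
finger_force: 25.0
```

Emit:
carry_out(slide=[[0,0,0.05],[0,0,0.14],[0,0,0.25],[0.01,0.03,0.35],[0.02,0.1,0.4],[0.05,0.21,0.4],[0.07,0.33,0.4],[0.1,0.45,0.4],[0.12,0.58,0.4],[0.15,0.7,0.4]], dr=[[0,0,0],[0,0,0],[0,0,0],[0,0,0],[0,0,0],[0,0,0],[0,0,0],[0,0,0],[0,0,0],[0,0,0]], gripper=[20,20,20,20,20,20,20,20,20,20])

```text
clock: 20.17
eef_pos: [505.9, -205.2, 205.2]
eef_rot: [3.141, -0.0, 1.593]
wrist_force: [-0.5, -0.2, -2.9]
finger_gap: 27.1
finger_force: 25.0
```

Emit:
carry_out(slide=[[0.03,0.12,0],[0.05,0.24,0],[0.07,0.36,0],[0.1,0.48,0],[0.12,0.6,0],[0.15,0.72,0],[0.17,0.84,0],[0.2,0.95,0]], dr=[[0,0,0],[0,0,0],[0,0,0],[0,0,0],[0,0,0],[0,0,0],[0,0,0],[0,0,0]], gripper=[20,20,20,20,20,20,20,20])

```text
clock: 20.83
eef_pos: [556.0, 32.5, 205.2]
eef_rot: [3.141, -0.0, 1.594]
wrist_force: [1.3, 0.1, -1.7]
finger_gap: 27.2
finger_force: 25.0
```

Emit:
carry_out(slide=[[0.03,0.12,0],[0.05,0.24,0],[0.08,0.36,0],[0.1,0.47,0],[0.12,0.56,0],[0.13,0.62,0],[0.132,0.646,0],[0.132,0.646,0],[0.132,0.646,-0.05]], dr=[[0,0,0],[0,0,0],[0,0,0],[0,0,0],[0,0,0],[0,0,0],[0,0,0],[0,0,0],[0,0,0]], gripper=[20,20,20,20,20,20,20,20,20])

```text
clock: 21.58
eef_pos: [589.8, 191.6, 193.8]
eef_rot: [3.138, -0.001, 1.593]
wrist_force: [0.8, 0.9, -1.9]
finger_gap: 27.3
finger_force: 25.0
```

Emit:
carry_out(slide=[[0,0,-0.06],[0,0,-0.13],[0,0,-0.2],[0,0,-0.26],[0,0,-0.3],[0,0,-0.317],[0,0,-0.326],[0,0,-0.331],[0,0,-0.333],[0,0,-0.333]], dr=[[0,0,0],[0,0,0],[0,0,0],[0,0,0],[0,0,0],[0,0,0],[0,0,0],[0,0,0],[0,0,0],[0,0,0]], gripper=[20,20,20,20,20,20,20,20,20,20])

```text
clock: 22.42
eef_pos: [589.4, 192.1, 109.3]
eef_rot: [3.141, -0.0, 1.593]
wrist_force: [-0.7, 0.1, -2.7]
finger_gap: 27.4
finger_force: 25.0
```

Emit:
carry_out(slide=[[0,0,0],[0,0,0],[0,0,0],[0,0,0],[0,0,0],[0,0,0],[0,0,0.06],[0,0,0.2],[0,0,0.35],[0,0,0.5]], dr=[[0,0,0],[0,0,0],[0,0,0],[0,0,0],[0,0,0],[0,0,0],[0,0,0],[0,0,0],[0,0,0],[0,0,0]], gripper=[25,35,45,55,65,70,70,70,70,70])

```text
clock: 23.25
eef_pos: [588.8, 192.1, 235.0]
eef_rot: [-3.141, 0.0, 1.594]
wrist_force: [0.7, 0.3, -0.3]
finger_gap: 66.0
finger_force: 0.0
```

Emit:
carry_out(slide=[[-0.04,0.06,0.02],[-0.12,0.17,0.06],[-0.2,0.28,0.1],[-0.28,0.39,0.1],[-0.36,0.5,0.1],[-0.44,0.6,0.1],[-0.476,0.659,0.1],[-0.476,0.659,0.1],[-0.476,0.659,0.1]], dr=[[0,0,-0.005],[0,0,-0.01],[0,0,-0.015],[0,0,-0.0208],[0,0,-0.0208],[0,0,-0.0208],[0,0,-0.0208],[0,0,-0.0208],[0,0,-0.0208]], gripper=[70,70,70,70,70,70,70,70,70])

```text
clock: 24.0
eef_pos: [469.9, 357.3, 258.7]
eef_rot: [3.141, 0.0, 1.464]
wrist_force: [-0.7, 0.2, 0.6]
finger_gap: 66.0
finger_force: 0.0
```

```bash
python3 - <<'E'
from h import *
print(read_state()["eef_pos"],read_state()["eef_rot"])
m=camera_model("wrist");I=camera("wrist");cv2.imwrite("pics/w4.png",I[:,:,::-1])
f=210/np.tan(np.radians(m["vfov"]/2))
for z in(0,34,44):
    c=m["R"]@np.array((470.2,356.8,z))+m["t"];print(z,c[0]/c[2]*f+m["cx"],c[1]/c[2]*f+m["cy"])
E
```

```text
[469.8758632  357.29521943 258.72945464] [3.14137389e+00 4.21470793e-06 1.46437078e+00]
0 278.2734755162482 196.5474782741771
34 278.2987631664314 204.9037285615706
44 278.3072254763734 207.70008090637333
```

View pics/w4.png

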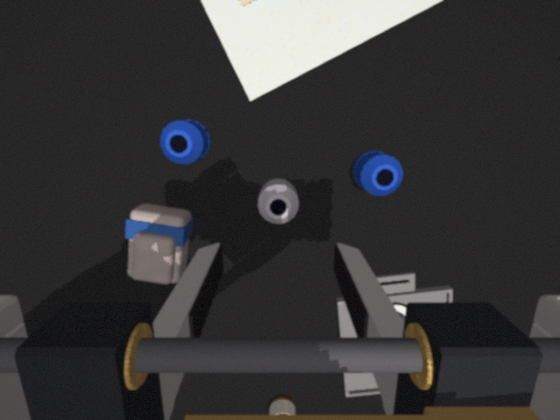

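The nose is at (278,207) as predicted, and the nearest blue look-alike is about 70 mm away. I can pick it.

Emit:
carry_out(slide=[[0,0,-0.1],[0,0,-0.22],[0,0,-0.35],[0,0,-0.46],[0,0,-0.54],[0,0,-0.6],[0,0,-0.625],[0,0,-0.638],[0,0,-0.638],[0,0,-0.638]], dr=[[0,0,0],[0,0,0],[0,0,0],[0,0,0],[0,0,0],[0,0,0],[0,0,0],[0,0,0],[0,0,0],[0,0,0]], gripper=[70,70,70,70,70,70,70,70,70,70])

```text
clock: 24.88
eef_pos: [470.8, 356.8, 100.1]
eef_rot: [3.141, -0.001, 1.462]
wrist_force: [-0.2, -0.5, 0.9]
finger_gap: 65.7
finger_force: 0.0
```

Emit:
carry_out(slide=[[0,0,0],[0,0,0],[0,0,0],[0,0,0],[0,0,0],[0,0,0],[0,0,0],[0,0,0]], dr=[[0,0,0],[0,0,0],[0,0,0],[0,0,0],[0,0,0],[0,0,0],[0,0,0],[0,0,0]], gripper=[60,50,40,33,33,33,33,33])

```text
clock: 25.55
eef_pos: [470.2, 357.0, 99.5]
eef_rot: [3.141, -0.0, 1.463]
wrist_force: [-2.2, 0.3, 5.9]
finger_gap: 39.3
finger_force: 25.0
```

Emit:
carry_out(slide=[[0,0,0.05],[0,0,0.14],[0,0,0.25],[0.01,-0.02,0.35],[0.03,-0.09,0.4],[0.06,-0.2,0.4],[0.1,-0.32,0.4],[0.14,-0.44,0.4],[0.18,-0.57,0.4],[0.22,-0.7,0.4]], dr=[[0,0,0],[0,0,0],[0,0,0],[0,0,0],[0,0,0],[0,0,0],[0,0,0],[0,0,0],[0,0,0],[0,0,0]], gripper=[33,33,33,33,33,33,33,33,33,33])

```text
clock: 26.38
eef_pos: [525.3, 180.4, 199.8]
eef_rot: [3.141, -0.0, 1.463]
wrist_force: [1.2, 1.0, -1.1]
finger_gap: 39.0
finger_force: 25.0
```

Emit:
carry_out(slide=[[0.04,-0.13,0],[0.08,-0.26,0],[0.12,-0.39,0],[0.16,-0.52,0],[0.2,-0.65,0],[0.24,-0.76,0],[0.28,-0.87,0],[0.31,-0.94,0],[0.32,-0.98,0],[0.32,-0.98,0]], dr=[[0,0,0],[0,0,0],[0,0,0],[0,0,0],[0,0,0],[0,0,0],[0,0,0],[0,0,0],[0,0,0],[0,0,0]], gripper=[33,33,33,33,33,33,33,33,33,33])

```text
clock: 27.22
eef_pos: [605.2, -64.6, 199.3]
eef_rot: [-3.142, 0.0, 1.461]
wrist_force: [-0.3, 0.8, -1.4]
finger_gap: 38.8
finger_force: 25.0
```

Emit:
carry_out(slide=[[0.015,-0.05,0],[0.026,-0.1,-0.02],[0.026,-0.106,-0.09],[0.026,-0.106,-0.17],[0.026,-0.106,-0.25],[0.026,-0.106,-0.31],[0.026,-0.106,-0.34],[0.026,-0.106,-0.35],[0.026,-0.106,-0.35]], dr=[[0,0,0],[0,0,0],[0,0,0],[0,0,0],[0,0,0],[0,0,0],[0,0,0],[0,0,0],[0,0,0]], gripper=[33,33,33,33,33,33,33,33,33])

```text
clock: 27.97
eef_pos: [611.7, -89.5, 111.5]
eef_rot: [-3.141, -0.0, 1.463]
wrist_force: [-0.1, -0.7, -0.9]
finger_gap: 39.1
finger_force: 25.0
```

Emit:
carry_out(slide=[[0,0,-0.012],[0,0,-0.022],[0,0,-0.029],[0,0,-0.032],[0,0,-0.033],[0,0,-0.033]], dr=[[0,0,0],[0,0,0],[0,0,0],[0,0,0],[0,0,0],[0,0,0]], gripper=[33,33,33,33,33,33])

```text
clock: 28.47
eef_pos: [611.7, -89.6, 103.5]
eef_rot: [3.141, 0.0, 1.463]
wrist_force: [0.5, 0.3, -1.1]
finger_gap: 38.7
finger_force: 25.0
```

Emit:
carry_out(slide=[[0,0,0],[0,0,0],[0,0,0],[0,0,0],[0,0,0],[0,0,0],[0,0,0.06],[0,0,0.2],[0,0,0.35],[0,0,0.5]], dr=[[0,0,0],[0,0,0],[0,0,0],[0,0,0],[0,0,0],[0,0,0],[0,0,0],[0,0,0],[0,0,0],[0,0,0]], gripper=[38,47,56,65,72,72,72,72,72,72])

```text
clock: 29.3
eef_pos: [611.3, -89.5, 229.7]
eef_rot: [-3.141, -0.0, 1.463]
wrist_force: [0.6, -0.2, 0.0]
finger_gap: 67.4
finger_force: 0.0
```

Emit:
carry_out(slide=[[-0.05,0,0.1],[-0.15,0,0.2],[-0.3,0,0.3],[-0.45,0,0.4],[-0.6,0,0.4],[-0.7,0,0.4],[-0.7,0,0.4],[-0.7,0,0.4]], dr=[[0,0,0],[0,0,0],[0,0,0],[0,0,0],[0,0,0],[0,0,0],[0,0,0],[0,0,0]], gripper=[72,72,72,72,72,72,72,72])

```text
clock: 29.97
eef_pos: [436.1, -89.6, 329.2]
eef_rot: [3.14, 0.0, 1.462]
wrist_force: [0.4, -0.3, 1.2]
finger_gap: 68.0
finger_force: 0.0
```

```bash
python3 - <<'E'
from h import *
a=camera("top")[110:260,90:490,::-1]; b=camera("side")[150:350,180:360,::-1]
cv2.imwrite("pics/t9.png",cv2.resize(a,(800,300),interpolation=cv2.INTER_CUBIC))
cv2.imwrite("pics/s9.png",cv2.resize(b,(540,600),interpolation=cv2.INTER_CUBIC))
E
```

```text
(no output)
```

View pics/t9.png

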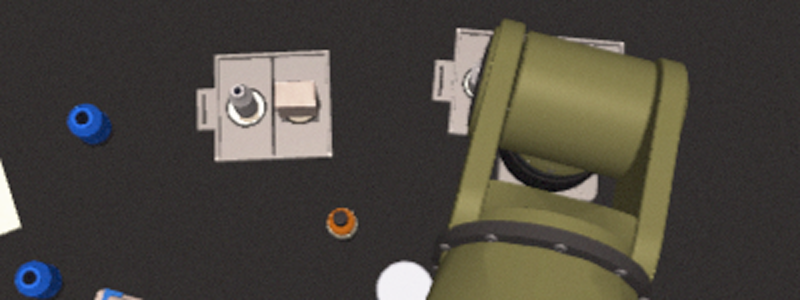

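View pics/s9.png

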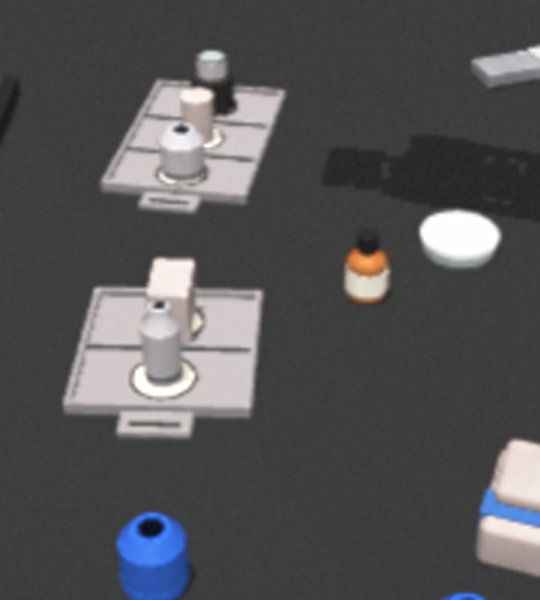

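All five stand upright in the side view: the long objective at (163,380) and block at (172,300) on tray2, the short objective at (182,172), plug at (197,130) and eyepiece at (214,100) on tray3. The bystanders are unmoved. The arm hides tray3 in the top view, so I'll make one wrist check.

```bash
python3 - <<'E'
from h import *
I=camera("wrist")
cv2.imwrite("pics/w9.png",cv2.resize(I[100:320,320:520,::-1],None,fx=2.7,fy=2.7,interpolation=cv2.INTER_CUBIC))
E
```

```text
(no output)
```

View pics/w9.png

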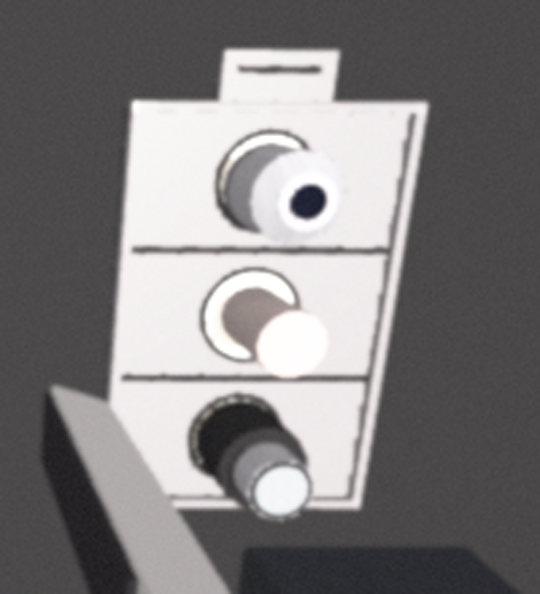

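In this crop the feet of the short objective (262,180), plug (250,315) and eyepiece (240,440) sit concentric on their discs. I'm handing in.

```bash
python3 -c "
from cell import *
print(sign_off())"
```

```text
the job is handed in; nothing more can be done
None
```

The job is handed in (no verdict came back): both kits are made up, with all five things upright and centred on their discs in the last pictures, after about 30 s on the robot's clock, and the oil bottle, dish and rock sample were not touched.

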